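# Find the stamped crate and push it to the dispatch rail

## Task

Two closed plywood crates stand on the bench, and one of them has a stamp (a black ring with a cross) on its underside. Tip both crates over towards the robot, so that each lies with its underside facing the steel dispatch rail; then push the stamped one along the bench until its underside is flat against the rail, leaving the other one lying back where it is. Use only pushes of the fingers: lift no crate off the bench, and leave everything else undisturbed.

Things in the scene. Friction and masses are not known exactly. Their poses are not given: they have to be found in the camera images.
- crate_a: closed plywood crate, 90 deep (x) x 140 wide (y) x 120 mm tall (z), 0.3-0.65 kg, too wide to grip, like the other one. Upright at first; origin at the centre of its underside, z up, x away from the robot (within 0.25 rad). Pulled to the robot near the top of its far face it tips about its near bottom edge and falls by itself past 0.65 rad; it then lies 90 mm high, x up, lid to the robot, origin 45 mm up.
- crate_b: closed plywood crate, 90 deep (x) x 140 wide (y) x 120 mm tall (z), 0.3-0.65 kg, too wide to grip, like the other one. Upright at first; origin at the centre of its underside, z up, x away from the robot (within 0.25 rad). Pulled to the robot near the top of its far face it tips about its near bottom edge and falls by itself past 0.65 rad; it then lies 90 mm high, x up, lid to the robot, origin 45 mm up.
- stamp (a point): centre of the stamp, a black ink ring 70 mm across with a cross in it, in the middle of the underside of one of the two crates (it lies at that crate's origin); hidden until the crate is tipped; the other crate's underside is bare
- rail: dispatch rail: steel bar fixed across the bench beyond the crates, 20 mm thick (x) x 660 mm long (y) x 20 mm high; origin at the centre of its underside, so the face towards the robot is at x = -10 mm in its frame; x points away from the robot
- can: loose bystander: aluminium can, 40 mm across, 100 mm tall, standing between the crates; origin at the centre of its underside
- hammer: loose bystander: hammer lying on the left side of the bench
- wrench: loose bystander: wrench lying on the right side of the bench
- screwdriver: loose bystander: screwdriver lying on the right side of the bench
- jar: loose bystander: jar 60 mm across, 90 mm tall, standing on the left side of the bench; origin at the centre of its underside
- tape_measure: loose bystander: tape measure, a black block 65 x 40 x 60 mm standing on the right side of the bench; origin at the centre of its underside
Things that resemble listed ones, but are neither listed nor needed, are in the scene too. What is shaped like the crate_a but green or yellow is not meant.

How it is judged:
By the outcome, as a careful person would: the job done as asked, in the order asked, and still so for the second after the job is handed in, with the robot touching nothing.
It also fails if it takes over 64 s, if anything falls off the work surface, if the arm or the gripper's body presses on something with over 40 N, if the wrist force passes 120 N, or if a joint passes its speed limit or range.

## Robot

A 7-joint arm with a two-finger parallel gripper is mounted at the origin on the work surface. World frame = base frame: x ahead of the robot, y to its left, z up, the work surface at z = 0. Lengths are in m, angles in rad, forces in N, time in s.
With the tool pointing down it reaches from about 0.35 to 0.9 m from the base axis. Payload 8.1 kg.
Tool frame: the origin (TCP) lies at the very end of the fingers, on their centre line; the grasp point (between the pads) lies 19 mm behind it; z points along the fingers, y is the line along which they close (so a half turn about z gives the same grasp; the last joint's range is limited). The gripper opens to 92 mm and grips with 3 to 60 N. Pads are 19 mm wide; open, the fingers measure 130 mm over their backs; the gripper's body (75 mm by 190 mm) begins 47 mm behind the grasp point.
Start: joints at [-1.257, 0.434, 0.025, 1.573, -0.012, 1.134, -0.075], TCP at [0.253, 0.571, 0.227] pointing down, gripper open.
Joint ranges: [-2.62, 2.62], [-0.44, 2.09], [-1.27, 1.32], [0.08, 2.57], [-1.32, 4.46], [0.12, 2], [-2.74, 2.74]. Speed limits (rad/s): [2.22, 2.22, 3.01, 3.01, 3.14, 3.14, 3.14].

## Interface

Orientations are given as a rotation vector (axis times angle).
In Python, from cell import arm gives the robot as it stands.
- The arm moves only by the tool jog_arm, never from a script. Its argument "rows" is a list of rows, each a list of 3 entries, a list of its own where there are three numbers: the shift along the world's x, y, z in cm, then the turn, a rotation vector about the world's x, y, z in degrees, then the opening, from 0 (shut) to 1 (fully open). A call has 1 to 8 rows; each row is the pose to reach, as a shift and turn from the pose commanded when the call began; what a row does not reach only later rows make up. A row lasts 1/8 s, in which the tool goes at most 62.5 mm and 10.7 degrees, less where a joint would pass 70% of its speed; a pose out of reach is approached as far as the arm can. A call with a gripper value outside its range is refused whole. The fingers move at their own pace and stop on an object; "newtons" is the grip in N (left out, the last holds). Time passes only in rows, so rows that repeat a pose let the fingers close. It gives the time, the measured TCP pose, the force, the opening and the grip force at its end, in the units of the state.
- arm.observe(): the state, without advancing time (a new reading comes with each control period).
- arm.get_image(name): name is "scene" or "side" or "wrist"; returns a dict with "img" (420x560x3 uint8, red, green, blue), "depth" (420x560 float32, m along the optical axis (not along the pixel's ray), 0 where there is no reading), "fx", "fy", "cx", "cy" (pixels), "rvec" (rotation vector, rad) and "tvec" (3), from world to camera coordinates, as OpenCV has them; the wrist camera has in their place "mount" (4x4, takes a point from camera to tool coordinates, whose origin is the TCP and whose axes are the flange's). Camera axes: x right, y down, z forward; pixel columns grow to the right and rows downward; lengths in m; the calibration is good to about 2 mm. The wrist camera is an equidistant fisheye: a pixel r from the principal point sees the ray r / f radians off the axis. A picture is of the moment at which its call begins: read the wrist's pose just before it.
- arm.sign_off(): hands the job in; it is judged then, once.
The state is a dict: "clock": time; "joints": joint angles; "dq": joint speeds; "joint_efforts": joint torques, N m; "position": TCP position; "ee_rot": TCP orientation; "force": force on the tool from outside, world axes, zero at the start; "ft_torque": the same for the moment, N m; "width": opening from 0.0 (shut) to 1.0 (fully open); "gripper_force": force on a finger pad.
Only numpy, scipy, OpenCV 4.12 (cv2) and the standard library are available. Lean on these libraries where they do the work, as an engineer would, in place of code of your own. Each camera call takes 0.05 s, during which the arm holds its last target. There are 200 camera calls.

## Working session

There is one attempt and no reset: what is moved stays moved. The work goes in short steps, Python scripts to look and compute and a tool call to move; the robot and the scene stay as the last step left them, time stands still between calls to the robot, and variables do not carry over. Pictures are saved under pics/ and viewed, at most 10 in all, crops included, and the job is handed in when it is done.

Besides the shell and the picture viewer there is one more tool, called as a command line: name --argument value ..., lists and objects as JSON in quotes. jog_arm: Moves the arm, as the interface text tells. Its arguments: {"type":"object","properties":{"rows":{"type":"array","items":{"type":"array"}},"newtons":{"type":"number"}},"required":["rows"]}

```bash
mkdir -p pics
cat > h.py <<'E'
import numpy as np,cv2
from cell import arm
def pts(im):
    R=cv2.Rodrigues(np.array(im["rvec"],float))[0];t=np.array(im["tvec"],float).ravel()
    v,u=np.mgrid[:420,:560];d=im["depth"].astype(float)
    P=np.stack([(u-im["cx"])/im["fx"]*d,(v-im["cy"])/im["fy"]*d,d],-1)
    W=(P-t)@R; W[d==0]=np.nan
    return W
def save(im,n): cv2.imwrite("pics/"+n,im["img"][...,::-1])
E
python3 - <<'E'
from h import *
a=arm.get_image("scene");b=arm.get_image("side")
save({"img":a["img"]},"s0.png");save({"img":b["img"]},"d0.png")
for i in(a,b):
    R=cv2.Rodrigues(np.array(i["rvec"],float))[0];print(-R.T@np.array(i["tvec"]).ravel(),R[2])
np.savez("d0.npz",A=pts(a),B=pts(b),ai=a["img"],bi=b["img"])
o=arm.observe();print(o)
E
```

```text
[1.040723   0.26397245 1.00473073] [-0.44230957 -0.28611878 -0.849999  ]
[ 0.39654655 -0.95829879  1.080383  ] [ 0.10720464  0.65694176 -0.74628057]
{'clock': 0.1, 'joints': array([-1.25656872,  0.4351365 ,  0.02500734,  1.57400799, -0.01162594,
        1.13398253, -0.07509319]), 'dq': array([-0.00111201, -0.00154373, -0.00150839, -0.00206293,  0.0001488 ,
        0.00129788,  0.00040816]), 'joint_efforts': array([ 3.92362956e-03, -6.69125462e+01,  9.88273323e-01, -3.15145147e+01,
       -6.05428638e-02,  3.74815520e-02,  6.78376523e-05]), 'position': array([0.25291318, 0.5710456 , 0.22603354]), 'ee_rot': array([-6.50146045e-01, -3.07340709e+00,  2.16479434e-03]), 'force': array([-0.6499257 ,  0.60331418, -0.01692595]), 'ft_torque': array([-0.00732304, -0.0306887 ,  0.00060563]), 'gripper_force': 0.0, 'width': 0.9948970143292762}
```

View pics/s0.png

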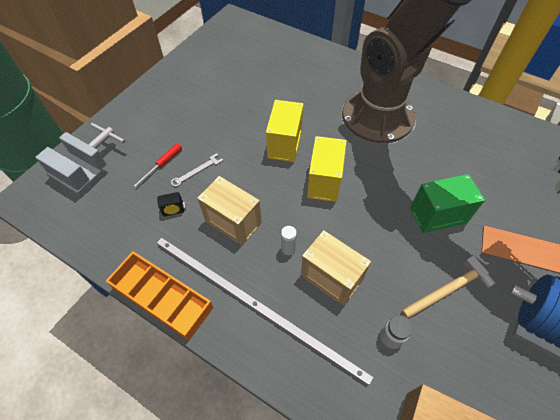

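View pics/d0.png

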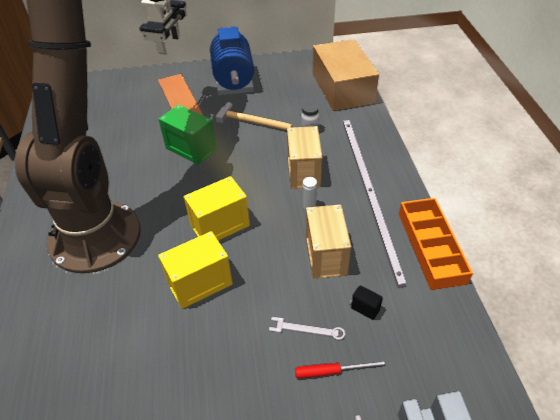

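The scene view shows two plywood crates at (230,208) and (336,265), with the can between them at (288,240). The rail runs from (160,243) to (370,380), and the green and yellow boxes are decoys. The side view shows the same crates at (328,240) and (305,155). Next I measure their top faces, the rail, the can and the neighbours.

Run:
```python
from h import *
z=np.load("d0.npz");A,B,ai,bi=z["A"],z["B"],z["ai"],z["bi"]
def rect(W,m,n):
    p=W[m][:,:2].astype(np.float32)*1000
    r=cv2.minAreaRect(p);print(n,m.sum(),np.round(r[0],1),np.round(r[1],1),round(r[2],1),'z',np.round(np.nanmedian(W[m][:,2]),4))
def comp(W,m,n,mn=60):
    m=m&np.isfinite(W[...,2]);k,l,s,c=cv2.connectedComponentsWithStats(m.astype(np.uint8))
    for i in range(1,k):
        if s[i,4]>mn: print(np.round(c[i]),end=' ');rect(W,l==i,n)
for W,im,n in((A,ai,'scene'),(B,bi,'side')):
    roi=(W[...,0]>.2)&(W[...,0]<1.0)&(abs(W[...,1])<.5)
    h=cv2.cvtColor(im,cv2.COLOR_RGB2HSV)
    wood=(h[...,0]>10)&(h[...,0]<26)&(h[...,1]>50)&(h[...,1]<215)
    comp(W,roi&wood&(abs(W[...,2]-.12)<.006),n+' woodtop')
    comp(W,roi&(abs(W[...,2]-.1)<.006)&(h[...,1]<50),n+' can/tops')
    comp(W,roi&(abs(W[...,2]-.02)<.005)&(h[...,1]<40)&(h[...,2]>120),n+' rail')
    comp(W,roi&(W[...,2]>.012),n+' any')
```

```text
[229. 200.] scene woodtop 1373 [ 615.2 -177.7] [141.7  92.2] 86.3 z 0.1189
[337. 259.] scene woodtop 1654 [617.2 148.2] [140.5  92.6] 84.5 z 0.1187
[433. 405.] scene woodtop 1061 [806.1 468.7] [73.3 67.8] 5.6 z 0.1187
[288. 232.] scene can/tops 150 [605.5   6. ] [36.9 33.7] 32.0 z 0.0987
[269. 313.] scene rail 2001 [790.6  19.2] [658.7  21.4] 88.3 z 0.019
[479. 268.] scene rail 139 [396.3 471.5] [71.8 22.2] 62.5 z 0.0234
[284. 129.] scene any 1765 [ 281.1 -207.9] [146.6  90.7] 21.6 z 0.1167
[326. 167.] scene any 1868 [345.8 -22.6] [144.9  89.9] 22.2 z 0.1175
[168. 155.] scene any 216 [ 537.1 -489.9] [ 21.6 121.1] 88.4 z 0.0213
[557. 166.] scene any 62 [251.8 481.5] [22.2  9.8] 72.6 z 0.3047
[447. 202.] scene any 2815 [279.  320.2] [ 93.7 145.9] 45.1 z 0.1157
[230. 209.] scene any 2567 [ 615.1 -177.9] [143.6  93.2] 86.4 z 0.1173
[170. 203.] scene any 474 [ 674.9 -350.4] [44.1 68.7] 48.5 z 0.055
[288. 239.] scene any 371 [607.3   6.6] [38.8 38.1] 8.3 z 0.0852
[334. 266.] scene any 2937 [617.2 148. ] [140.9  92.7] 83.7 z 0.1177
[268. 313.] scene any 2142 [790.6  19.1] [658.7  21.5] 88.3
[... 477 characters left out ...]
 33.1] 79.7 z 0.1007
[375. 206.] side rail 1105 [789.9  21.6] [664.7  22.9] 88.4 z 0.0207
[156.  33.] side any 293 [231.2 482.2] [35.6 62.2] 89.7 z 0.3202
[351.  86.] side any 1792 [850.7 468.9] [168.   75.7] 4.8 z 0.0877
[310. 190.] side any 5797 [609.1 145.7] [298.5 788.5] 16.0 z 0.1021
[187. 132.] side any 2172 [277.5 319.7] [ 97.6 147.4] 45.8 z 0.1007
[375. 206.] side any 1316 [789.7  20.9] [666.   23.3] 88.4 z 0.0205
[205. 241.] side any 6154 [ 313.9 -115. ] [357.  166.6] 72.0 z 0.117
[434. 242.] side any 2659 [ 900.6 -199.2] [265.1 104.3] 89.9 z 0.0362
[366. 301.] side any 670 [ 673.1 -353. ] [42.2 68.6] 45.2 z 0.0571
[318. 368.] side any 370 [ 542.3 -490. ] [ 21.4 131. ] 88.9 z 0.0241
```

Each measured top is about 141 x 92 mm at z 0.12, which matches the given size.

| Item | Position (m) | Yaw |
|---|---|---|
| Left crate | (0.617, 0.148) | -5.7° |
| Right crate | (0.615, -0.178) | -3.7° |
| Rail near face | x ≈ 0.780 | -1.7° |

I start with the left crate, going behind its far face with the fingers aligned to its yaw.

jog_arm --rows '[[[5,-5,0],[0,0,4],0.7],[[9,-9,0],[0,0,8],0.7],[[13,-13,0],[0,0,12],0.7],[[17,-17,0],[0,0,18.5],0.7],[[22,-21,0],[0,0,18.5],0.7],[[26,-25,0],[0,0,18.5],0.7],[[30,-29,0],[0,0,18.5],0.7],[[34,-33,0],[0,0,18.5],0.7]]'

```text
clock: 1.1
position: [0.594, 0.24, 0.2264]
ee_rot: [-0.147, -3.138, 0.0]
force: [0.1, 0.4, -0.7]
width: 0.699
gripper_force: 0.0
```

jog_arm --rows '[[[4,-4,0],[0,0,0],0.7],[[8,-8,0],[0,0,0],0.7],[[11,-10.2,0],[0,0,0],0.7],[[11,-10.2,0],[0,0,0],0.7],[[11,-10.2,-4],[0,0,0],0.7],[[11,-10.2,-8],[0,0,0],0.7],[[11,-10.2,-11.5],[0,0,0],0.7],[[11,-10.2,-11.5],[0,0,0],0.7]]'

```text
clock: 2.1
position: [0.7001, 0.1402, 0.1086]
ee_rot: [-0.145, -3.132, 0.002]
force: [-0.1, 0.7, 0.7]
width: 0.702
gripper_force: 0.0
```

jog_arm --rows '[[[-1,0.1,0],[0,0,0],0.7],[[-2,0.2,0],[0,0,0],0.7],[[-2.6,0.3,0],[0,0,0],0.7],[[-3.2,0.3,0],[0,0,0],0.7],[[-3.8,0.4,0],[0,0,0],0.7],[[-4.4,0.4,0],[0,0,0],0.7],[[-5,0.5,0],[0,0,0],0.7],[[-5,0.5,0],[0,0,0],0.7]]'

```text
clock: 3.1
position: [0.6552, 0.1445, 0.1137]
ee_rot: [0.149, 3.133, 0.002]
force: [5.3, -0.0, 4.5]
width: 0.699
gripper_force: 2.6
```

Run:
```python
from h import *
a=arm.get_image("scene");b=arm.get_image("side")
cv2.imwrite("pics/m1.png",np.hstack([a["img"][150:400,180:480],b["img"][50:300,230:480]])[...,::-1])
```

```text
(no output)
```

View pics/m1.png

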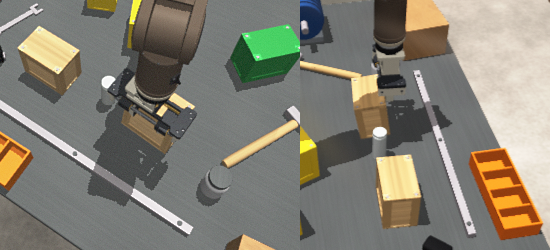

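The left crate at crop (370,105) is tilting, with about 5 N on the tool. The can hasn't moved. I keep pulling.

jog_arm --rows '[[[-0.6,0,0.2],[0,0,0],0.7],[[-1.2,0.1,0.4],[0,0,0],0.7],[[-1.8,0.2,0.4],[0,0,0],0.7],[[-2.4,0.2,0.4],[0,0,0],0.7],[[-3.0,0.3,0.4],[0,0,0],0.7],[[-3.6,0.3,0.4],[0,0,0],0.7],[[-3.6,0.3,0.4],[0,0,0],0.7],[[-3.6,0.3,0.4],[0,0,0],0.7]]'

```text
clock: 4.2
position: [0.6175, 0.1477, 0.1161]
ee_rot: [0.148, 3.137, 0.001]
force: [2.2, 2.5, 3.7]
width: 0.702
gripper_force: 1.9
```

Run:
```python
from h import *
a=arm.get_image("scene");b=arm.get_image("side")
cv2.imwrite("pics/m2.png",np.hstack([a["img"][150:400,180:480],b["img"][50:300,230:480]])[...,::-1])
```

```text
(no output)
```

View pics/m2.png

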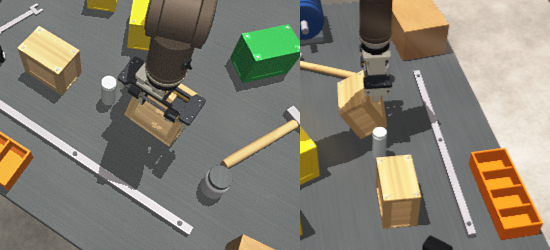

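The crate is about 30° over and still resting on the fingers. I continue.

jog_arm --rows '[[[-0.6,0,0],[0,0,0],0.7],[[-1.2,0.1,0],[0,0,0],0.7],[[-1.8,0.2,0],[0,0,0],0.7],[[-1.8,0.2,0],[0,0,0],0.7],[[-1.8,0.2,0],[0,0,0],0.7]]'

```text
clock: 4.92
position: [0.5983, 0.1491, 0.1149]
ee_rot: [-0.147, -3.136, 0.001]
force: [-0.1, -0.4, 1.1]
width: 0.7
gripper_force: 0.0
```

Run:
```python
from h import *
a=arm.get_image("scene");W=pts(a);np.savez("d1.npz",A=W,ai=a["img"])
m=(W[...,2]>.03)&(W[...,0]>.4)&(W[...,0]<.7)&(W[...,1]>.06)&(W[...,1]<.24)
print(np.nanpercentile(W[m],[2,50,98],axis=0))
for z in(.03,.05,.07,.085,.09,.11):
    k=m&(abs(W[...,2]-z)<.004);print(z,k.sum(),np.round(np.nanpercentile(W[k],[5,95],axis=0)[:,:2],3).tolist())
```

```text
[[0.44293089 0.07156968 0.08580515]
 [0.58199105 0.14233843 0.53841264]
 [0.64843552 0.22355672 0.65903897]]
0.03 36 [[0.565, 0.092], [0.578, 0.213]]
0.05 46 [[0.566, 0.11], [0.578, 0.216]]
0.07 23 [[0.48, 0.113], [0.577, 0.232]]
0.085 290 [[0.457, 0.158], [0.545, 0.226]]
0.09 397 [[0.457, 0.13], [0.567, 0.229]]
0.11 2 [[0.604, 0.113], [0.606, 0.114]]
```

The left crate fell: its underside stands vertical at x ≈ 0.572 and its top is at z 0.09. Next I tip the right crate.

jog_arm --rows '[[[2,0,4],[0,0,1.7],0.7],[[4,-1,9],[0,0,1.7],0.7],[[6,-5,10],[0,0,1.7],0.7],[[8,-10,10],[0,0,1.7],0.7],[[10,-15,10],[0,0,1.7],0.7],[[10.2,-20,10],[0,0,1.7],0.7],[[10.2,-25,10],[0,0,1.7],0.7],[[10.2,-30,10],[0,0,1.7],0.7]]'

```text
clock: 5.98
position: [0.7007, -0.1522, 0.215]
ee_rot: [-0.101, -3.139, -0.0]
force: [-0.3, 1.5, -0.2]
width: 0.697
gripper_force: 0.0
```

jog_arm --rows '[[[0,-3.2,0],[0,0,0],0.7],[[0,-3.2,0],[0,0,0],0.7],[[0,-3.2,-4],[0,0,0],0.7],[[0,-3.2,-8],[0,0,0],0.7],[[0,-3.2,-10.2],[0,0,0],0.7],[[0,-3.2,-10.2],[0,0,0],0.7]]'

```text
clock: 6.72
position: [0.6997, -0.1808, 0.1112]
ee_rot: [-0.099, -3.135, -0.002]
force: [-0.5, 0.0, 1.4]
width: 0.697
gripper_force: 0.0
```

jog_arm --rows '[[[-1,0.1,0],[0,0,0],0.7],[[-2,0.1,0],[0,0,0],0.7],[[-2.6,0.2,0],[0,0,0],0.7],[[-3.2,0.2,0],[0,0,0],0.7],[[-3.8,0.2,0],[0,0,0],0.7],[[-4.4,0.3,0],[0,0,0],0.7],[[-5,0.3,0],[0,0,0],0.7],[[-5.6,0.4,0.2],[0,0,0],0.7]]'

```text
clock: 7.72
position: [0.6475, -0.1791, 0.1177]
ee_rot: [0.1, 3.134, -0.002]
force: [5.6, -2.1, 6.9]
width: 0.698
gripper_force: 3.0
```

jog_arm --rows '[[[-0.6,0,0.1],[0,0,0],0.7],[[-1.2,0.1,0.2],[0,0,0],0.7],[[-1.8,0.1,0.2],[0,0,0],0.7],[[-2.4,0.1,0.2],[0,0,0],0.7],[[-3.0,0.2,0.2],[0,0,0],0.7],[[-3.6,0.2,0.2],[0,0,0],0.7],[[-4.2,0.2,0.2],[0,0,0],0.7],[[-4.8,0.3,0.2],[0,0,0],0.7]]'

```text
clock: 8.72
position: [0.5961, -0.1755, 0.1175]
ee_rot: [-0.101, -3.139, -0.0]
force: [-0.9, 0.1, -0.3]
width: 0.703
gripper_force: 0.0
```

jog_arm --rows '[[[0,0,0],[0,0,0],0.7],[[0,0,0],[0,0,0],0.7],[[2,0,3],[0,0,0],0.7],[[4,0,8],[0,0,0],0.7],[[4,0,13],[0,0,0],0.7],[[0,3,13],[0,0,0],0.7],[[-5,8,13],[0,0,0],0.7],[[-10,12,13],[0,0,0],0.7]]'

```text
clock: 9.72
position: [0.5035, -0.0601, 0.2476]
ee_rot: [0.1, 3.14, 0.001]
force: [1.3, 1.8, 1.0]
width: 0.699
gripper_force: 0.0
```

```bash
cat > meas.py <<'E'
from h import *
def meas(n):
    a=arm.get_image("scene");save(a,n);W=pts(a);h=cv2.cvtColor(a["img"],cv2.COLOR_RGB2HSV)
    wood=(h[...,0]>10)&(h[...,0]<26)&(h[...,1]>50)&(h[...,1]<215)
    for s,y0,y1 in(("L",.05,.26),("R",-.27,-.08)):
        r=(W[...,0]>.38)&(W[...,0]<.85)&(W[...,1]>y0)&(W[...,1]<y1)
        m=r&wood&(abs(W[...,2]-.089)<.006)
        c=cv2.minAreaRect(W[m][:,:2].astype(np.float32)*1000);print(s,m.sum(),c)
        f=r&(W[...,2]>.02)&(W[...,2]<.08)&(W[...,0]>np.nanmedian(W[m][:,0])+.04)
        if f.sum()>20:
            p=W[f];k=np.polyfit(p[:,1],p[:,0],1);print(' underside x at y',[(y,round(np.polyval(k,y),4)) for y in(y0+.04,y1-.04)],'yaw',-np.degrees(np.arctan(k[0])),f.sum(),'dark',(h[...,2][f]<70).sum())
    m=(abs(W[...,2]-.1)<.006)&(h[...,1]<50)&(abs(W[...,0]-.6)<.05)&(abs(W[...,1])<.05);print('can',W[m].mean(0))
E
python3 -c "from meas import *;meas('t2.png')"
```

```text
L 1147 ((512.9071044921875, 159.35726928710938), (140.83042907714844, 122.94198608398438), 84.04332733154297)
 underside x at y [(0.09, np.float64(0.6368)), (0.22, np.float64(0.6221))] yaw 6.463938946737019 725 dark 109
R 1057 ((510.2153625488281, -171.47486877441406), (143.16831970214844, 123.82547760009766), 86.96752166748047)
 underside x at y [(-0.23, np.float64(0.637)), (-0.12, np.float64(0.6178))] yaw 9.927576764849732 602 dark 0
can [0.60631174 0.00587675 0.09852887]
```

View pics/t2.png

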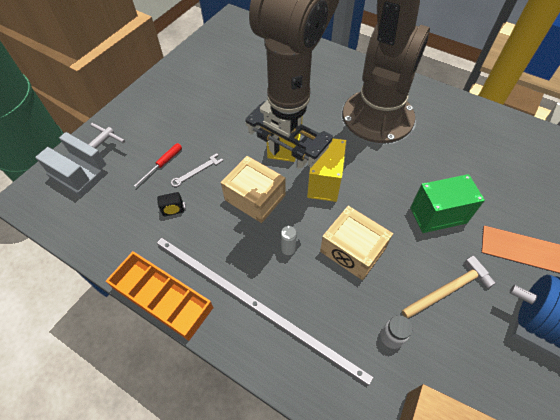

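The stamp (ring with cross) is at (342,258) on the left crate's underside. The right crate's underside at (248,205) is bare, and the can is in place. I go in front of the left crate's lid, whose centre is (0.513, 0.159) with yaw -6°, to push it.

jog_arm --rows '[[[-2,5,0],[0,0,-2.3],0.9],[[-4,10,0],[0,0,-2.3],0.9],[[-6,15,0],[0,0,-2.3],0.9],[[-8,20,0],[0,0,-2.3],0.9],[[-9.5,22.8,0],[0,0,-2.3],0.9],[[-9.5,22.8,0],[0,0,-2.3],0.9],[[-9.5,22.8,-5],[0,0,-2.3],0.9],[[-9.5,22.8,-10],[0,0,-2.3],0.9]]'

```text
clock: 10.78
position: [0.4107, 0.1657, 0.1471]
ee_rot: [0.166, 3.135, 0.001]
force: [0.3, -0.5, -0.7]
width: 0.897
gripper_force: 0.0
```

jog_arm --rows '[[[0,0,-4],[0,0,0],0.9],[[0,0,-8],[0,0,0],0.9],[[0,0,-10.8],[0,0,0],0.9],[[0,0,-10.8],[0,0,0],0.9],[[0,0,-10.8],[0,0,0],0.9]]'

```text
clock: 11.4
position: [0.4104, 0.1661, 0.0405]
ee_rot: [0.165, 3.136, 0.0]
force: [0.3, -0.0, 0.2]
width: 0.897
gripper_force: 0.0
```

jog_arm --rows '[[[1,0,0],[0,0,0],0.9],[[2,-0.1,0],[0,0,0],0.9],[[3,-0.2,0],[0,0,0],0.9],[[3.8,-0.3,0],[0,0,0],0.9],[[4.6,-0.4,0],[0,0,0],0.9],[[5.4,-0.5,0],[0,0,0],0.9],[[6.2,-0.6,0],[0,0,0.4],0.9],[[7,-0.6,0],[0,0,0.8],0.9]]'

```text
clock: 12.4
position: [0.4745, 0.1598, 0.0394]
ee_rot: [-0.139, -3.129, 0.004]
force: [-23.0, -0.9, 22.3]
width: 0.898
gripper_force: 11.6
```

jog_arm --rows '[[[1,-0.1,0],[0,0,0.5],0.9],[[2,-0.1,0],[0,0,1],0.9],[[3,-0.1,0],[0,0,1.5],0.9],[[4,-0.2,0],[0,0,2],0.9],[[5,-0.2,0],[0,0,2.5],0.9],[[6,-0.2,0],[0,0,3],0.9],[[7,-0.3,0],[0,0,3.5],0.9],[[8,-0.3,0],[0,0,3.5],0.9]]'

```text
clock: 13.4
position: [0.558, 0.1569, 0.0393]
ee_rot: [-0.046, -3.137, 0.001]
force: [-7.8, -0.2, 4.7]
width: 0.898
gripper_force: 3.9
```

jog_arm --rows '[[[1,0,0],[0,0,0],0.9],[[2,0,0],[0,0,0],0.9],[[3,-0.1,0],[0,0,0],0.9],[[4,-0.1,0],[0,0,0],0.9],[[5,-0.1,0],[0,0,0],0.9],[[5.5,-0.1,0],[0,0,0],0.9],[[5.5,-0.1,0],[0,0,0],0.9]]'

```text
clock: 14.28
position: [0.6135, 0.1561, 0.0393]
ee_rot: [-0.046, -3.138, 0.001]
force: [-4.4, 0.1, 1.5]
width: 0.902
gripper_force: 2.3
```

```bash
python3 -c "from meas import *;meas('t3.png')"
```

```text
L 2378 ((689.5466918945312, 156.6945343017578), (140.2647705078125, 115.02571868896484), 88.39938354492188)
 underside x at y [(0.09, np.float64(0.7579)), (0.22, np.float64(0.7629))] yaw -2.2108654077133174 611 dark 91
R 962 ((510.85565185546875, -172.09913635253906), (144.0192108154297, 122.95572662353516), 86.70537567138672)
 underside x at y [(-0.23, np.float64(0.6259)), (-0.12, np.float64(0.6149))] yaw 5.705867761217435 580 dark 0
can [0.60646489 0.00598701 0.09879232]
```

View pics/t3.png

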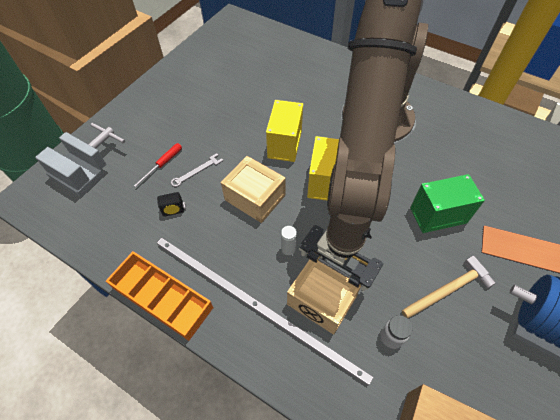

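The stamped crate is at (325,295), square to the rail (yaw -1.6° against -1.7°), with about 40 mm left. The can and the jar are clear. I close the last stretch slowly.

jog_arm --rows '[[[0.6,0,0],[0,0,0],0.9],[[1.2,0,0],[0,0,0],0.9],[[1.8,-0.1,0],[0,0,0],0.9],[[2.4,-0.1,0],[0,0,0],0.9],[[2.9,-0.1,0],[0,0,0],0.9],[[3.3,-0.1,0],[0,0,0],0.9],[[3.6,-0.1,0],[0,0,0],0.9],[[3.6,-0.1,0],[0,0,0],0.9]]'

```text
clock: 15.32
position: [0.6491, 0.1553, 0.0393]
ee_rot: [-0.046, -3.138, 0.001]
force: [-7.0, 0.7, 3.5]
width: 0.904
gripper_force: 3.3
```

jog_arm --rows '[[[0.2,0,0],[0,0,0],0.9],[[0.3,0,0],[0,0,0],0.9],[[0.4,0,0],[0,0,0],0.9],[[0.4,0,0],[0,0,0],0.9]]'

```text
clock: 15.82
position: [0.6526, 0.1553, 0.0393]
ee_rot: [-0.045, -3.137, 0.001]
force: [-9.3, 0.7, 5.1]
width: 0.899
gripper_force: 4.4
```

jog_arm --rows '[[[0.2,0,0],[0,0,0],0.9],[[0.3,0,0],[0,0,0],0.9],[[0.3,0,0],[0,0,0],0.9]]'

```text
clock: 16.2
position: [0.6524, 0.1552, 0.0393]
ee_rot: [-0.045, -3.131, 0.002]
force: [-21.9, -1.1, 15.7]
width: 0.897
gripper_force: 10.8
```

jog_arm --rows '[[[0.2,0,0],[0,0,0],0.9],[[0.3,0,0],[0,0,0],0.9],[[0.3,0,0],[0,0,0],0.9]]'

```text
clock: 16.58
position: [0.6522, 0.1552, 0.0393]
ee_rot: [-0.045, -3.126, 0.004]
force: [-34.2, -2.5, 24.8]
width: 0.902
gripper_force: 17.2
```

The TCP stalled at x = 0.652 while the force rose to 34 N, so the crate is seated. I back off straight, then lift away and check.

jog_arm --rows '[[[-0.6,0,0],[0,0,0],0.9],[[-1.5,0,0],[0,0,0],0.9],[[-4,0.1,0],[0,0,0],0.9],[[-6,0.2,0],[0,0,0],0.9],[[-6,0.2,5],[0,0,0],0.9],[[-6,0.2,11],[0,0,0],0.9],[[-6,0.2,17],[0,0,0],0.9],[[-10,0.2,20],[0,0,0],0.9]]'

```text
clock: 17.58
position: [0.5636, 0.1573, 0.2433]
ee_rot: [0.049, 3.135, 0.003]
force: [-0.0, -0.1, 0.2]
width: 0.898
gripper_force: 0.0
```

jog_arm --rows '[[[-6,0,0],[0,0,0],0.9],[[-12,0,0],[0,0,0],0.9],[[-12,0,0],[0,0,0],0.9],[[-12,0,0],[0,0,0],0.9]]'

```text
clock: 18.08
position: [0.4416, 0.1573, 0.2404]
ee_rot: [0.047, 3.139, 0.001]
force: [-0.4, -0.7, -0.3]
width: 0.901
gripper_force: 0.0
```

Run:
```python
from meas import *
meas('t4.png')
i=cv2.imread('pics/t4.png')[200:400,200:440];cv2.imwrite('pics/t4c.png',cv2.resize(i,None,fx=3,fy=3,interpolation=2))
```

```text
L 1427 ((724.4784545898438, 155.9514923095703), (140.21347045898438, 121.73687744140625), 88.3375244140625)
 underside x at y [(0.09, np.float64(0.7862)), (0.22, np.float64(0.7896))] yaw -1.4950390303934764 572 dark 87
R 972 ((510.10003662109375, -171.50201416015625), (143.0463104248047, 123.1429214477539), 86.75347900390625)
 underside x at y [(-0.23, np.float64(0.6328)), (-0.12, np.float64(0.6212))] yaw 6.051185180778791 619 dark 0
can [0.60649138 0.00602857 0.09876972]
```

View pics/t4c.png

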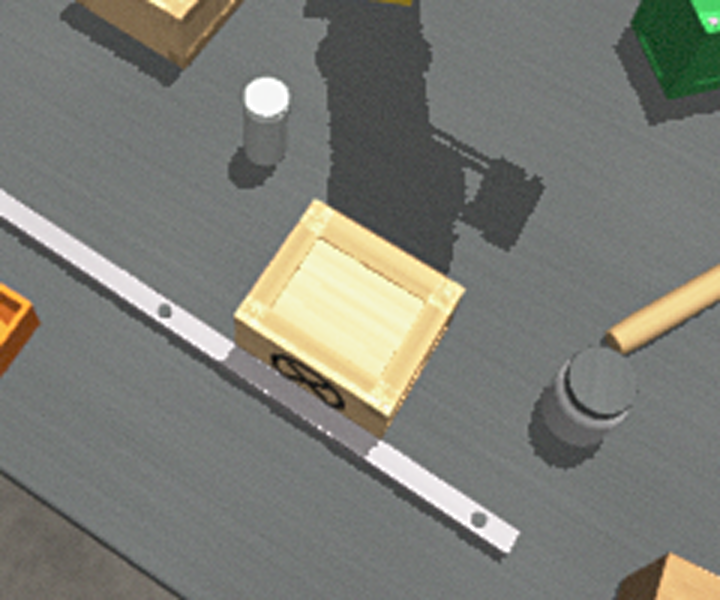

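The crop shows the stamped crate flush against the rail, with the stamp at (308,380) facing it. Its yaw is -1.66° against the rail's -1.7°, and the centre is at x 0.7245 as expected. The other crate and the can have not moved, and the arm is clear.

```bash
python3 -c "from cell import arm;print(arm.sign_off())"
```

```text
the job is handed in; nothing more can be done
None
```

Both crates are tipped towards the robot, the stamped one (left of the can) is flat against the rail, the bare one lies where it fell, and the job was handed in at about 18 s.

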